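Set the round flip stop and slide the workpiece up to it

ROBOT

A 6-joint arm with a two-finger parallel gripper is mounted at the origin on the work surface. World frame = base frame: x ahead of the robot, y to its left, z up, the work surface at z = 0. Lengths are in m, angles in rad, forces in N, time in s.
With the tool pointing down it reaches from about 0.25 to 0.725 m from the base axis. Payload 9.7 kg.
Tool frame: the origin (TCP) lies on the centre line of the jaws, within the pads' length; the fingertips stand 22 mm ahead of it and the grasp point (between the pads) lies 3 mm ahead of it; z points along the fingers, y is the direction in which the jaws open and shut (so a half turn about z gives the same grasp; the last joint's range is limited). The gripper opens to 85 mm and grips with 20 to 120 N. Pads are 22 mm wide; open, the fingers measure 114 mm over their backs; the gripper's body (76 mm by 85 mm) begins 54 mm behind the grasp point. The pads swing forward as they close: fully open they stand 13 mm farther back than shut.
Start: joints at [1.124, 0.087, 0.176, 1.66, 0, 1.571], TCP at [0.238, 0.496, 0.253] pointing down, gripper open.
Joint ranges: [-3.13, 3.13], [-0.85, 1.81], [-1.15, 1.24], [-2.2, 2.28], [-1.44, 1.52], [-3.14, 3.14]. Speed limits (rad/s): [2.22, 2.22, 2.57, 3.14, 3.14, 3.14].

INTERFACE

Orientations are given as a unit quaternion [w, x, y, z].
In Python, from plant import * gives the robot as it stands. The module is installed in compiled form; this text tells all that it offers.
- The arm moves only by the tool drive_tool, never from a script. Its argument "plan" is a list of rows, each a list of 7 numbers: the shift along the world's x, y, z in units of 40 mm (1.0 is 40 mm), then the turn, a rotation vector about the world's x, y, z in units of 5 degrees (1.0 is 5 degrees), then the opening, from 0 (shut) to 1 (fully open). A call has 1 to 10 rows; each row shifts and turns the commanded pose from where the row before left it; what a row does not reach is not made up. A row lasts 1/12 s, in which the tool goes at most 41.7 mm and 7.16 degrees, less where a joint would pass 70% of its speed; a pose out of reach is approached as far as the arm can. A call is refused whole if a number of a shift passes 1 or a number of a turn 1, either way. A call with a gripper value outside its range is refused whole. The fingers move at their own pace and stop on an object; "squeeze" is the grip in N (left out, the last holds). Time passes only in rows, so rows that do not move let the fingers close. It gives the time, the measured TCP pose, the force and the opening at its end, in the units of the state.
- observe(): the state, without advancing time (a new reading comes with each control period).
- grab_frame(name): name is "scene" or "side" or "wrist"; returns (picture, depth): 384x512x3 uint8, blue, green, red; 384x512 float32, m along the optical axis (not along the pixel's ray), 0 where there is no reading.
- get_calibration(name): a dict with "fx", "fy", "cx", "cy" (pixels), "T" (4x4, takes a point from camera to world coordinates). Camera axes: x right, y up, looking along -z (the intrinsics and any distortion apply to the point x, -y, -z); pixel columns grow to the right and rows downward; lengths in m; the calibration is good to about 2 mm. A picture is of the moment at which its call begins: read the wrist's pose just before it. get_calibration takes no time and is no camera call; for the wrist camera it gives the pose at the moment of the call.
- job_done(): hands the job in, once; it reports no verdict.
The state is a dict: "time_s": time; "joints": joint angles; "dq": joint speeds; "joint_torque": joint torques, N m; "ee_pos": TCP position; "eef_rot": TCP orientation; "wrist_force": force on the tool from outside, world axes, zero at the start; "wrist_torque": the same for the moment, N m; "grip_width": finger opening in m.
Only numpy, scipy, OpenCV 4.12 (cv2) and the standard library are available. Lean on these libraries where they do the work, as an engineer would, in place of code of your own. Each camera call takes 0.05 s, during which the arm holds its last target. There are 200 camera calls.

TASK

On the feed lane, flip the stop with the round paddle down across the lane, then push the white block along the lane until it rests against that stop. Leave the stop with the square paddle standing up, and slide the block rather than lifting it out of the lane.

Things in the scene. Friction and masses are not known exactly. Their poses are not given: they have to be found in the camera images.
- lane: Feed lane fixed to the table: dark bed 112 x 500 mm, 8 mm thick; two aluminium rails (8 mm thick, tops 28 mm above the table) 50 mm apart inside. Origin: at table height under the middle of the lane, midway between the rails. y axis: along the lane, from the block towards the stops; x: across it, away from the robot. Both stops hinge outside the rail on the -x (robot) side.
- workpiece: White plastic block between the rails, 42 mm wide (x), 60 mm long (y, along the lane), 45 mm high, about 0.13 kg, with a boss 26 mm across and 10 mm high on top. Origin: centre of its underside, on the bed 8 mm above the table. Slides with 4 mm of play to each rail; starts 75 mm or more short of either stop, on their -y side. Push it low, about 15 to 20 mm above the bed, so that it does not tip.
- round_stop (a joint): Angle (rad) of the flip stop with the round paddle, tip 75 mm from its hinge. Hinge axis along the lane, 50 mm to the -x side of its middle, 34 mm above the table (hinge block: 44 mm long, top at 40 mm). 0: up, leaning 0.5 back from the lane, tip at 100 mm; 0.5: upright; 2.07: down, level across the lane, at its limit. Swings easily and falls by itself once past upright; rigid along the lane.
- round_stop_paddle (a point): Centre of the round aluminium disc (50 mm across, 8 mm thick, on a 16 mm wide arm), 50 mm from the hinge axis. Its y axis is parallel to the lane's y at every angle. With the stop down this point lies over the middle of the lane, 34 mm above the table; the block meets the disc's rim 25 mm before it, on its -y side.
- square_stop (a joint): Angle (rad) of the other stop, alike but with a square paddle of 50 x 50 mm, 90 to 150 mm further up or down the lane (centre to centre); same hinge, values and behaviour. It starts up (0) and is to stay up.
Things that resemble listed ones, but are neither listed nor needed, are in the scene too. What is shaped like the workpiece but purple is not meant.

How it is judged:
By the outcome, as a careful person would: the job done as asked, in the order asked, and still so for the second after the job is handed in, with the robot touching nothing.
It also fails if it takes over 48 s, if anything falls off the work surface, if the arm or the gripper's body presses on something with over 40 N, if the wrist force passes 120 N, or if a joint passes its speed limit or range.

## Working session

There is one attempt and no reset: what is moved stays moved. The work goes in short steps, Python scripts to look and compute and a tool call to move; the robot and the scene stay as the last step left them, time stands still between calls to the robot, and variables do not carry over. Pictures are saved under pics/ and viewed, about 8 in all and at most 12, crops included, and the job is handed in when it is done.

Besides the shell and the picture viewer there is one more tool, called after "Call:" by a JSON object that holds its "api" and its "payload". drive_tool: Moves the arm, as the interface text tells. Its arguments: {"type":"object","properties":{"plan":{"type":"array"},"squeeze":{"type":"number"}},"required":["plan"]}

```bash
mkdir -p pics; cat > h.py <<'E'
from plant import *
import numpy as np, cv2
def snap(n,f):
    p,d=grab_frame(n); cv2.imwrite(f'pics/{f}.png',p); c=get_calibration(n)
    np.savez(f'pics/{f}.npz',p=p,d=d,T=c['T'],k=[c['fx'],c['fy'],c['cx'],c['cy']]); return p,d,c
def cloud(f):
    z=np.load(f'pics/{f}.npz'); fx,fy,cx,cy=z['k']; d=z['d']; v,u=np.mgrid[:384,:512]
    P=np.stack([(u-cx)/fx*d,-(v-cy)/fy*d,-d],-1)@z['T'][:3,:3].T+z['T'][:3,3]
    P[d==0]=np.nan; return z['p'],P
def ray(f,u,v,h):
    z=np.load(f'pics/{f}.npz'); fx,fy,cx,cy=z['k']; T=z['T']
    r=T[:3,:3]@np.array([(u-cx)/fx,-(v-cy)/fy,-1]); o=T[:3,3]; return o+r*(h-o[2])/r[2]
E
python3 - <<'E'
from h import *
for n in('scene','side'):
    p,d,c=snap(n,n+'0'); print(n,{k:np.round(c[k],3).tolist() for k in c}, (d==0).mean())
print(observe())
cv2.imwrite('pics/both0.png',np.hstack([cv2.imread('pics/scene0.png'),cv2.imread('pics/side0.png')])[:, :])
E
```

```text
scene {'fx': 349.326, 'fy': 349.326, 'cx': 252.327, 'cy': 182.71, 'T': [[-0.345, -0.749, 0.566, 1.029], [0.938, -0.283, 0.199, 0.093], [0.011, 0.6, 0.8, 0.635], [0.0, 0.0, 0.0, 1.0]]} 0.004099527994791667
side {'fx': 408.494, 'fy': 408.494, 'cx': 248.456, 'cy': 196.365, 'T': [[0.967, 0.185, -0.173, 0.503], [-0.253, 0.732, -0.633, -0.61], [0.01, 0.656, 0.755, 0.739], [0.0, 0.0, 0.0, 1.0]]} 0.004094441731770833
{'time_s': 0.1, 'joints': array([ 1.12402944e+00,  8.74448933e-02,  1.75216663e-01,  1.65980609e+00,
       -3.29622010e-05,  1.57077112e+00]), 'dq': array([ 7.83797731e-05, -2.88661485e-04,  2.54604502e-03,  5.61207324e-04,
        2.67622108e-05, -3.57326762e-04]), 'joint_torque': array([ 9.43551495e-04, -5.21560013e+01,  4.65654588e+01,  1.59541302e-02,
        7.68011319e-05,  7.28341377e-06]), 'ee_pos': array([0.23755994, 0.49585337, 0.25263375]), 'eef_rot': array([-1.21062529e-04,  2.21517922e-01,  9.75156104e-01, -6.07266223e-04]), 'wrist_force': array([-1.37502761,  0.16216371,  0.09901264]), 'wrist_torque': array([-0.00502798,  0.04144883, -0.02073383]), 'grip_width': 0.0854804275592183}
```

View pics/scene0.png

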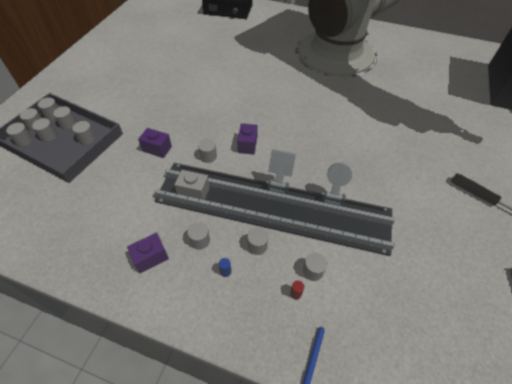

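View pics/side0.png

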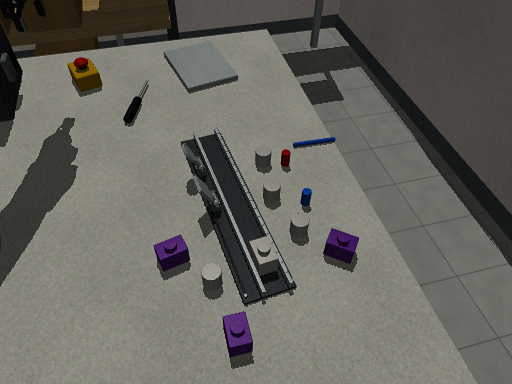

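Scene view: block at about (192,183), square stop up at (282,163), round stop up at (339,176). The square stop lies between the block and the round one. The lane runs from (160,190) to (390,230).

```bash
cat > m.py <<'E'
from h import *
def lane(fs):
    Q=[]
    for f in fs:
        p,P=cloud(f); roi=(P[...,2]>.004)&(P[...,2]<.013)&(p.max(-1)<95)
        # component largest near lane
        m=roi.astype(np.uint8); m=cv2.morphologyEx(m,cv2.MORPH_CLOSE,np.ones((9,9)))
        n,l,s,_=cv2.connectedComponentsWithStats(m)
        for i in range(1,n):
            if s[i,4]>300:
                q=P[(l==i)&roi]; r=cv2.minAreaRect(q[:,:2].astype(np.float32)); print(f,s[i],np.round(r[0],4),np.round(r[1],4),round(r[2],2))
E
python3 - <<'E'
from m import *
lane(['scene0','side0'])
for n,u,v in(('scene0',192,178),('scene0',282,160),('scene0',339,174),('side0',264,243)):
    p,P=cloud(n); print(n,u,v,p[v,u],P[v,u].round(4))
for n,c in(('scene0',[(177,166),(391,211),(390,246),(156,200)]),('side0',[(181,141),(216,129),(295,287),(247,302)])):
    print(n,[ray(n,*q,.008)[:2].round(4).tolist() for q in c])
z=[cv2.resize(cv2.imread('pics/scene0.png')[140:260,145:405],None,fx=3,fy=3,interpolation=2)]
cv2.imwrite('pics/z0.png',z[0])
E
```

```text
scene0 [299  32  58  43 690] [ 0.0452 -0.0414] [0.2376 0.1151] 45.37
scene0 [   0  108  122   74 3617] [ 0.6206 -0.5555] [0.2411 0.1786] 81.32
scene0 [ 155  156  237  100 8892] [ 0.6076 -0.0047] [0.1458 0.4984] 5.79
side0 [ 181  132  116  172 7109] [ 0.6235 -0.0049] [0.1125 0.5037] 5.78
scene0 192 178 [132 136 138] [ 0.6572 -0.1691  0.0642]
scene0 282 160 [108 109 106] [ 0.5634 -0.0062  0.086 ]
scene0 339 174 [108 108 105] [0.5536 0.1123 0.0808]
side0 264 243 [136 144 145] [ 0.6572 -0.1701  0.0629]
scene0 [[0.6012, -0.2429], [0.5513, 0.2392], [0.6357, 0.2473], [0.702, -0.2409]]
side0 [[0.5455, 0.2377], [0.6465, 0.2637], [0.7002, -0.2511], [0.5996, -0.2586]]
```

View pics/z0.png

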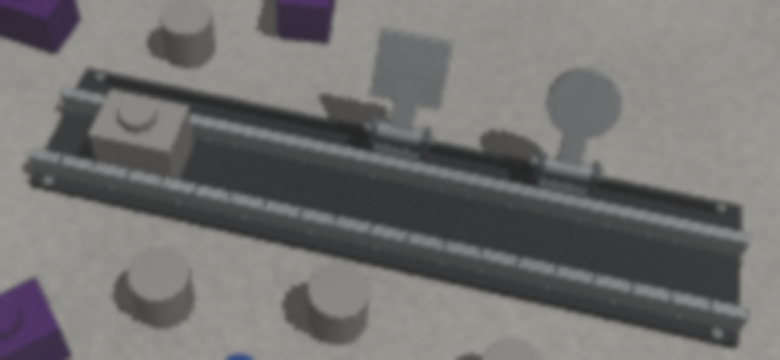

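```bash
cat >> m.py <<'E'
a=np.radians(5.78); R=np.array([[np.cos(a),np.sin(a)],[-np.sin(a),np.cos(a)]]); C=np.array([.6235,-.0049])
def L(P):
    Q=P.copy(); Q[...,:2]=(P[...,:2]-C)@R.T; return Q
def stats(f):
    p,P=cloud(f); Q=L(P); x,y,z=Q[...,0],Q[...,1],Q[...,2]
    inn=(abs(y)<.27)
    for nm,m in (('railtops',inn&(z>.023)&(z<.031)&(abs(x)<.06)),):
        h,e=np.histogram(x[m],np.arange(-.06,.0601,.004)); print(f,nm,dict(zip((e[:-1]*1000).round().astype(int).tolist(),h.tolist())))
    def s(nm,m): 
        if m.sum()>5: print(f,nm,m.sum(),'min/max',np.nanpercentile(Q[m],[2,50,98],axis=0).round(4).tolist())
    s('blocktop',(abs(x)<.035)&(y<-.03)&(y>-.25)&(z>.047)&(z<.058))
    s('boss',(abs(x)<.035)&(y<-.03)&(y>-.25)&(z>.060))
    s('padA',(x<-.035)&(x>-.14)&(y>-.06)&(y<.06)&(z>.066))
    s('padB',(x<-.035)&(x>-.14)&(y>.06)&(y<.2)&(z>.066))
    s('downpad',(abs(x)<.02)&(y>-.06)&(z>.033)&(z<.045))
    for k in(-.2,-.1,0,.1,.2):
        m=inn&(z>.023)&(z<.031)&(abs(y-k)<.04)
        print(k,[round(float(np.median(x[m&(abs(x-c)<.012)])),4) if (m&(abs(x-c)<.012)).sum()>3 else None for c in(-.029,.029)])
E
python3 -c "
from m import *
stats('scene0');stats('side0')"
```

```text
scene0 railtops {-60: 0, -56: 0, -52: 0, -48: 0, -44: 0, -40: 2, -36: 11, -32: 28, -28: 9, -24: 2, -20: 232, -16: 374, -12: 266, -8: 1, -4: 1, 0: 1, 4: 2, 8: 2, 12: 0, 16: 4, 20: 2, 24: 2, 28: 5, 32: 58, 36: 115, 40: 404, 44: 570, 48: 3, 52: 0, 56: 0}
scene0 blocktop 384 min/max [[-0.0071, -0.2006, 0.0482], [0.0201, -0.1649, 0.0526], [0.0338, -0.1425, 0.0565]]
scene0 boss 102 min/max [[0.0014, -0.183, 0.0605], [0.0136, -0.1716, 0.0628], [0.0247, -0.1605, 0.0652]]
scene0 padA 472 min/max [[-0.0727, -0.0189, 0.0665], [-0.06, 0.0052, 0.0858], [-0.0497, 0.029, 0.1016]]
scene0 padB 422 min/max [[-0.0707, 0.1019, 0.0671], [-0.0587, 0.124, 0.0833], [-0.0488, 0.1463, 0.1001]]
-0.2 [-0.0185, 0.0343]
-0.1 [-0.0184, 0.0398]
0 [-0.0191, 0.0398]
0.1 [-0.0191, 0.04]
0.2 [-0.0177, 0.04]
side0 railtops {-60: 0, -56: 0, -52: 0, -48: 1, -44: 9, -40: 8, -36: 3, -32: 8, -28: 0, -24: 0, -20: 296, -16: 297, -12: 82, -8: 14, -4: 4, 0: 4, 4: 3, 8: 2, 12: 2, 16: 4, 20: 5, 24: 4, 28: 5, 32: 0, 36: 130, 40: 277, 44: 205, 48: 0, 52: 0, 56: 0}
side0 blocktop 435 min/max [[-0.0078, -0.2051, 0.0482], [0.0098, -0.1849, 0.0523], [0.0329, -0.1469, 0.0556]]
side0 boss 111 min/max [[0.0021, -0.1872, 0.0606], [0.0126, -0.1758, 0.0625], [0.0236, -0.1637, 0.0644]]
side0 padA 197 min/max [[-0.0743, -0.024, 0.0672], [-0.0638, -0.0053, 0.0905], [-0.0499, 0.0251, 0.1012]]
side0 padB 135 min/max [[-0.0736, 0.0969, 0.0664], [-0.0624, 0.1131, 0.0869], [-0.0498, 0.1409, 0.1009]]
-0.2 [-0.0185, 0.0389]
-0.1 [-0.0183, 0.0396]
0 [-0.0188, 0.0396]
0.1 [-0.0188, 0.0396]
0.2 [-0.0183, 0.0395]
```

Corrected from the rails, the lane middle is at about (0.637, -0.0035) with yaw 5.78°. The block centre is at lane y of about -0.175, the square stop at about 0.003 and the round stop at about 0.1215. I'll move behind the round paddle with the jaws shut.

Call:
{"api": "drive_tool", "payload": {"plan": [[0.5,-0.8,0,0,0,-1,0],[0.5,-0.8,0,0,0,-1,0],[0.5,-0.8,0,0,0,-1,0],[0.5,-0.8,0,0,0,-1,0],[0.5,-0.8,0,0,0,-1,0],[0.5,-0.8,0,0,0,-1,0],[0.5,-0.8,0,0,0,-1,0],[0.5,-0.8,0,0,0,-1,0],[0.5,-0.8,0,0,0,-1,0],[0.5,-0.8,0,0,0,-1,0]]}}

```text
time_s: 0.93
ee_pos: [0.4381, 0.1742, 0.2531]
eef_rot: [-0.0, 0.615, 0.789, -0.0]
wrist_force: [0.2, 1.3, 0.0]
grip_width: -0.0003
```

Call:
{"api": "drive_tool", "payload": {"plan": [[0.5,-0.8,0,0,0,-0.9,0],[0.5,-0.8,0,0,0,-0.8,0],[0,0,0,0,0,0,0],[0,0,0,0,0,0,0],[0,0,0,0,0,0,0]]}}

```text
time_s: 1.35
ee_pos: [0.4774, 0.112, 0.253]
eef_rot: [-0.0, 0.67, 0.743, -0.0]
wrist_force: [0.1, -0.2, -0.1]
grip_width: -0.0002
```

```bash
cat >> m.py <<'E'
C=C+.0135*R[0]
def W(x,y,z): return np.r_[C+R.T@[x,y],z]
def go(x,y,z):
    o=observe(); d=(W(x,y,z)-o['ee_pos'])/.04; q=o['eef_rot']; 
    from scipy.spatial.transform import Rotation as Ro
    M=Ro.from_quat(q[[1,2,3,0]]).as_matrix(); pl=L(o['ee_pos'])
    print('t',o['time_s'],'lane',pl.round(4),'d units',d.round(2),'jaw yaw',np.degrees(np.arctan2(M[1,1],M[0,1])).round(2),'z',M[:,2].round(3),'w',o['grip_width'],'F',o['wrist_force'].round(1),'q',o['joints'].round(2))
E
python3 -c "
from m import *
go(-.14,.1215,.1);print((R[0]).round(4))"
```

```text
t 1.35 lane [-0.147  0.131  0.253] d units [ 0.2  -0.22 -3.82] jaw yaw 5.89 z [-0.001  0.    -1.   ] w -0.00016218944494462428 F [ 0.1 -0.2 -0.1] q [ 0.23 -0.05  0.03  1.66  0.    1.7 ]
[0.9949 0.1007]
```

Call:
{"api": "drive_tool", "payload": {"plan": [[0.2,-0.22,-0.8,0,0,0,0],[0,0,-0.8,0,0,0,0],[0,0,-0.8,0,0,0,0],[0,0,-0.8,0,0,0,0],[0,0,-0.6,0,0,0,0],[0,0,0,0,0,0,0],[0,0,0,0,0,0,0]]}}

```text
time_s: 1.93
ee_pos: [0.4845, 0.1042, 0.101]
eef_rot: [-0.001, 0.669, 0.743, -0.001]
wrist_force: [0.3, -0.2, 0.2]
grip_width: 0.0004
```

Call:
{"api": "drive_tool", "payload": {"plan": [[0.3,0.03,0,0,0,0,0],[0.3,0.03,0,0,0,0,0],[0.3,0.03,0,0,0,0,0],[0.3,0.03,0,0,0,0,0],[0.3,0.03,0,0,0,0,0],[0.3,0.03,0,0,0,0,0],[0.3,0.03,0,0,0,0,0],[0.3,0.03,0,0,0,0,0],[0.3,0.03,0,0,0,0,0]]}}

```text
time_s: 2.68
ee_pos: [0.5951, 0.1151, 0.1043]
eef_rot: [0.001, 0.669, 0.743, 0.001]
wrist_force: [0.1, 0.0, 0.1]
grip_width: 0.0004
```

Call:
{"api": "drive_tool", "payload": {"plan": [[0,0,0.2,0,0,0,0],[0,0,0.5,0,0,0,0],[0,0,0.8,0,0,0,0],[0,0,0.8,0,0,0,0],[0,0,0.7,0,0,0,0],[0,0,0,0,0,0,0],[0,0,0,0,0,0,0]]}}

```text
time_s: 3.27
ee_pos: [0.5942, 0.1147, 0.2257]
eef_rot: [0.002, 0.669, 0.743, 0.002]
wrist_force: [0.0, -0.3, -0.4]
grip_width: -0.0001
```

```bash
python3 -c "
from m import *
go(0,-.242,.22); p=snap('scene','scene1')[0];stats('scene1')
cv2.imwrite('pics/z1.png',cv2.resize(p[100:280,130:410],None,fx=2.5,fy=2.5))"
```

```text
t 3.2667 lane [-0.0306  0.1219  0.2257] d units [ 1.68 -8.97 -0.14] jaw yaw 5.95 z [ 0.006  0.001 -1.   ] w -0.00011010528960374079 F [ 0.  -0.3 -0.4] q [0.19 0.21 0.26 1.61 0.   1.66]
scene1 railtops {-60: 0, -56: 1, -52: 5, -48: 11, -44: 27, -40: 3, -36: 46, -32: 290, -28: 450, -24: 27, -20: 2, -16: 1, -12: 3, -8: 0, -4: 3, 0: 2, 4: 2, 8: 3, 12: 0, 16: 44, 20: 18, 24: 260, 28: 431, 32: 403, 36: 0, 40: 0, 44: 0, 48: 0, 52: 0, 56: 0}
scene1 blocktop 390 min/max [[-0.0205, -0.2005, 0.0478], [0.0065, -0.1646, 0.0527], [0.0204, -0.1422, 0.0557]]
scene1 boss 100 min/max [[-0.0117, -0.1825, 0.0605], [-0.0002, -0.1718, 0.0627], [0.011, -0.1612, 0.0648]]
scene1 padA 472 min/max [[-0.0866, -0.019, 0.0669], [-0.0734, 0.0051, 0.0855], [-0.063, 0.0288, 0.1015]]
scene1 padB 63 min/max [[-0.0466, 0.0838, 0.2271], [-0.0382, 0.1072, 0.3012], [-0.0355, 0.1134, 0.4249]]
scene1 downpad 378 min/max [[-0.0187, 0.1016, 0.0358], [0.0013, 0.1243, 0.0381], [0.0195, 0.1469, 0.0402]]
-0.2 [-0.0267, 0.029]
-0.1 [-0.0275, 0.0307]
0 [-0.0272, 0.0308]
0.1 [-0.028, 0.0307]
0.2 [-0.0272, 0.0307]
```

View pics/z1.png

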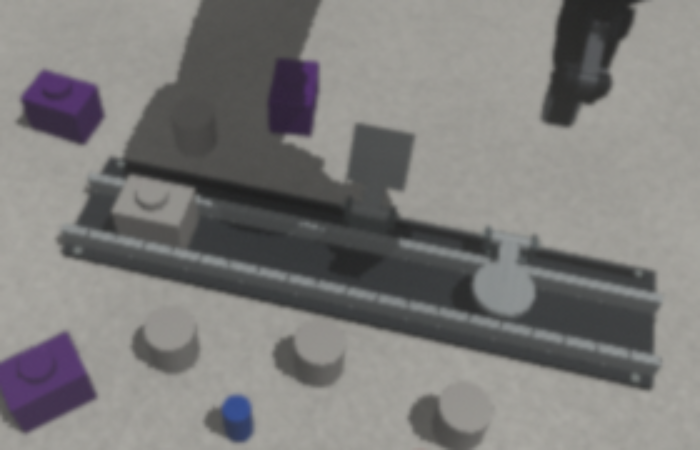

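Crop: the round disc is down across the lane at (505,285), the square paddle is still up at (380,155), and the block hasn't moved, at (155,205). Next I move behind the block.

Call:
{"api": "drive_tool", "payload": {"plan": [[0.17,-0.87,0,0,0,0,0],[0.17,-0.88,0,0,0,0,0],[0.17,-0.88,0,0,0,0,0],[0.17,-0.88,0,0,0,0,0],[0.17,-0.88,0,0,0,0,0],[0.17,-0.88,0,0,0,0,0],[0.17,-0.88,0,0,0,0,0],[0.17,-0.88,0,0,0,0,0],[0.17,-0.87,0,0,0,0,0],[0.17,-0.87,0,0,0,0,0]]}}

```text
time_s: 4.15
ee_pos: [0.6612, -0.2381, 0.2208]
eef_rot: [-0.001, 0.67, 0.743, -0.0]
wrist_force: [0.3, 0.7, 0.8]
grip_width: 0.0
```

Call:
{"api": "drive_tool", "payload": {"plan": [[0,0,-0.5,0,0,0,0],[0,0,-0.5,0,0,0,0],[0,0,0,0,0,0,0],[0,0,0,0,0,0,0],[0,0,0,0,0,0,0]]}}

```text
time_s: 4.57
ee_pos: [0.6615, -0.2362, 0.1823]
eef_rot: [0.0, 0.67, 0.743, 0.0]
wrist_force: [-0.5, -0.2, -0.2]
grip_width: -0.0001
```

```bash
python3 -c "
from m import *
go(0.002,-.234,.04)"
```

```text
t 4.5667 lane [ 0.0011 -0.234   0.1823] d units [ 0.02  0.   -3.56] jaw yaw 5.94 z [ 0. -0. -1.] w -6.13853311211368e-05 F [-0.5 -0.2 -0.2] q [-0.34  0.46  0.49  1.6   0.    1.12]
```

Call:
{"api": "drive_tool", "payload": {"plan": [[0,0,-0.6,0,0,0,0],[0,0,-0.6,0,0,0,0],[0,0,-0.6,0,0,0,0],[0,0,-0.5,0,0,0,0],[0,0,0,0,0,0,0],[0,0,0,0,0,0,0]]}}

```text
time_s: 5.07
ee_pos: [0.6616, -0.2362, 0.0902]
eef_rot: [-0.0, 0.67, 0.743, -0.0]
wrist_force: [0.5, 0.2, 0.9]
grip_width: -0.0001
```

Call:
{"api": "drive_tool", "payload": {"plan": [[0,0,-0.3,0,0,0,0],[0,0,-0.3,0,0,0,0],[0,0,-0.3,0,0,0,0],[0,0,-0.3,0,0,0,0],[0,0,0,0,0,0,0],[0,0,0,0,0,0,0]]}}

```text
time_s: 5.57
ee_pos: [0.661, -0.2366, 0.04]
eef_rot: [-0.001, 0.67, 0.743, -0.0]
wrist_force: [0.6, 0.4, -0.1]
grip_width: -0.0
```

```bash
python3 -c "
from m import *
go(0.002,.0265,.04); p=snap('side','side1')[0];stats('side1')
cv2.imwrite('pics/z2.png',cv2.resize(p[110:330,130:350],None,fx=2.7,fy=2.7))"
```

```text
t 5.5667 lane [ 0.0005 -0.2343  0.04  ] d units [-0.62  6.49  0.  ] jaw yaw 5.9 z [-0.002  0.001 -1.   ] w -4.564304180909615e-05 F [ 0.6  0.4 -0.1] q [-0.34  0.47  0.23  1.33  0.    1.12]
side1 railtops {-60: 5, -56: 15, -52: 4, -48: 6, -44: 4, -40: 2, -36: 83, -32: 266, -28: 219, -24: 10, -20: 0, -16: 2, -12: 3, -8: 8, -4: 5, 0: 5, 4: 2, 8: 2, 12: 2, 16: 0, 20: 1, 24: 100, 28: 113, 32: 37, 36: 0, 40: 0, 44: 0, 48: 0, 52: 0, 56: 0}
side1 blocktop 125 min/max [[-0.0217, -0.2454, 0.0477], [-0.0138, -0.1636, 0.0526], [0.0044, -0.1461, 0.057]]
side1 boss 2781 min/max [[-0.0343, -0.2488, 0.0681], [-0.0063, -0.216, 0.4944], [0.0331, -0.1747, 0.5035]]
side1 padA 196 min/max [[-0.0878, -0.0243, 0.0683], [-0.0771, -0.0056, 0.0902], [-0.0637, 0.0247, 0.1011]]
side1 downpad 218 min/max [[-0.0194, 0.0972, 0.0336], [-0.0002, 0.1187, 0.0373], [0.0187, 0.1453, 0.0395]]
-0.2 [-0.0287, 0.029]
-0.1 [-0.029, None]
0 [-0.0293, 0.0284]
0.1 [-0.0294, 0.0293]
0.2 [-0.029, 0.0278]
```

View pics/z2.png

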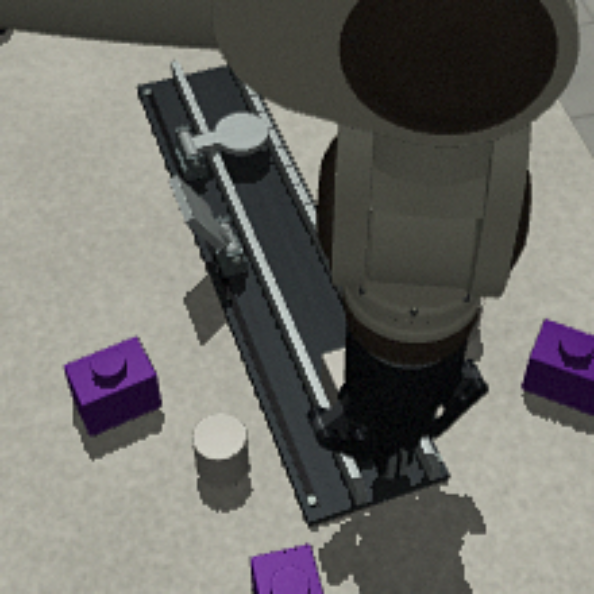

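The side view shows the fingers between the rails behind the block, with the round stop down at (240,135) and the square stop up at (200,215). I'll push with a small +x offset to clear the square paddle.

Call:
{"api": "drive_tool", "payload": {"plan": [[0.1,0.1,0,0,0,0,0],[-0.02,0.2,0,0,0,0,0],[-0.02,0.2,0,0,0,0,0],[-0.02,0.2,0,0,0,0,0],[-0.02,0.2,0,0,0,0,0],[-0.02,0.2,0,0,0,0,0],[-0.02,0.2,0,0,0,0,0],[-0.02,0.2,0,0,0,0,0],[-0.02,0.2,0,0,0,0,0],[-0.02,0.2,0,0,0,0,0]]}}

```text
time_s: 6.45
ee_pos: [0.6584, -0.16, 0.0414]
eef_rot: [0.0, 0.67, 0.743, -0.0]
wrist_force: [0.5, -2.8, 2.2]
grip_width: 0.0
```

```bash
python3 -c "
from m import *
go(0.004,.0265,.04)"
```

```text
t 6.45 lane [ 0.0056 -0.1579  0.0414] d units [-0.5   4.58 -0.04] jaw yaw 5.9 z [ 0. -0. -1.] w 1.7444983633673706e-05 F [ 0.5 -2.8  2.2] q [-0.24  0.41  0.15  1.31 -0.    1.23]
```

Call:
{"api": "drive_tool", "payload": {"plan": [[-0.02,0.2,0,0,0,0,0],[-0.02,0.2,0,0,0,0,0],[-0.02,0.2,0,0,0,0,0],[-0.02,0.2,0,0,0,0,0],[-0.02,0.2,0,0,0,0,0],[-0.02,0.2,0,0,0,0,0],[-0.02,0.2,0,0,0,0,0],[-0.02,0.2,0,0,0,0,0],[-0.02,0.2,0,0,0,0,0],[-0.02,0.2,0,0,0,0,0]]}}

```text
time_s: 7.28
ee_pos: [0.6504, -0.08, 0.0413]
eef_rot: [0.0, 0.67, 0.743, 0.0]
wrist_force: [0.3, -2.8, 2.1]
grip_width: 0.0
```

Call:
{"api": "drive_tool", "payload": {"plan": [[-0.02,0.2,0,0,0,0,0],[-0.02,0.2,0,0,0,0,0],[-0.02,0.2,0,0,0,0,0],[-0.02,0.2,0,0,0,0,0],[-0.02,0.2,0,0,0,0,0],[-0.02,0.2,0,0,0,0,0],[-0.02,0.2,0,0,0,0,0],[-0.02,0.2,0,0,0,0,0],[-0.02,0.2,0,0,0,0,0],[-0.02,0.2,0,0,0,0,0]]}}

```text
time_s: 8.12
ee_pos: [0.6423, -0.0, 0.0413]
eef_rot: [-0.0, 0.67, 0.743, -0.0]
wrist_force: [1.1, -1.8, 2.4]
grip_width: -0.0001
```

```bash
python3 -c "
from m import *
go(0.004,.0265,.04)"
```

```text
t 8.1167 lane [0.0057 0.003  0.0413] d units [-0.1   0.58 -0.03] jaw yaw 5.9 z [-0. -0. -1.] w -9.486847424190673e-05 F [ 1.1 -1.8  2.4] q [-0.    0.32  0.04  1.29 -0.    1.47]
```

Now the fine push, watching for the force rise.

Call:
{"api": "drive_tool", "payload": {"plan": [[-0.01,0.1,0,0,0,0,0],[-0.01,0.1,0,0,0,0,0],[-0.01,0.1,0,0,0,0,0],[-0.01,0.1,0,0,0,0,0],[0,0.05,0,0,0,0,0],[0,0.05,0,0,0,0,0]]}}

```text
time_s: 8.62
ee_pos: [0.6408, 0.0194, 0.0412]
eef_rot: [-0.0, 0.67, 0.743, -0.0]
wrist_force: [0.3, -3.2, 2.2]
grip_width: 0.0003
```

Call:
{"api": "drive_tool", "payload": {"plan": [[0,0.04,0,0,0,0,0],[0,0.04,0,0,0,0,0]]}}

```text
time_s: 8.78
ee_pos: [0.6408, 0.0224, 0.0412]
eef_rot: [-0.0, 0.67, 0.742, -0.0]
wrist_force: [-0.0, -2.1, 1.3]
grip_width: -0.0
```

```bash
python3 -c "
from m import *
go(0.004,.0265,.04);p=snap('scene','scene2')[0];stats('scene2')
cv2.imwrite('pics/z3.png',cv2.resize(p[100:280,130:410],None,fx=2.8,fy=2.8))"
```

```text
t 8.7833 lane [0.0065 0.0254 0.0412] d units [-0.06  0.02 -0.03] jaw yaw 5.89 z [-0.  0. -1.] w -2.857205602690606e-05 F [-0.  -2.1  1.3] q [0.03 0.32 0.04 1.29 0.   1.5 ]
scene2 railtops {-60: 0, -56: 0, -52: 4, -48: 7, -44: 19, -40: 4, -36: 43, -32: 258, -28: 405, -24: 23, -20: 0, -16: 0, -12: 0, -8: 0, -4: 0, 0: 0, 4: 0, 8: 0, 12: 1, 16: 59, 20: 7, 24: 275, 28: 417, 32: 410, 36: 0, 40: 0, 44: 0, 48: 0, 52: 0, 56: 0}
scene2 boss 13 min/max [[0.027, -0.0339, 0.4434], [0.0296, -0.0332, 0.4503], [0.0342, -0.031, 0.4551]]
scene2 downpad 460 min/max [[-0.0179, 0.0484, 0.0344], [0.0056, 0.1188, 0.0382], [0.0197, 0.1464, 0.0438]]
-0.2 [-0.0272, 0.0305]
-0.1 [-0.027, 0.0306]
0 [-0.0272, 0.0305]
0.1 [-0.0295, 0.0296]
0.2 [-0.0268, 0.0312]
```

View pics/z3.png

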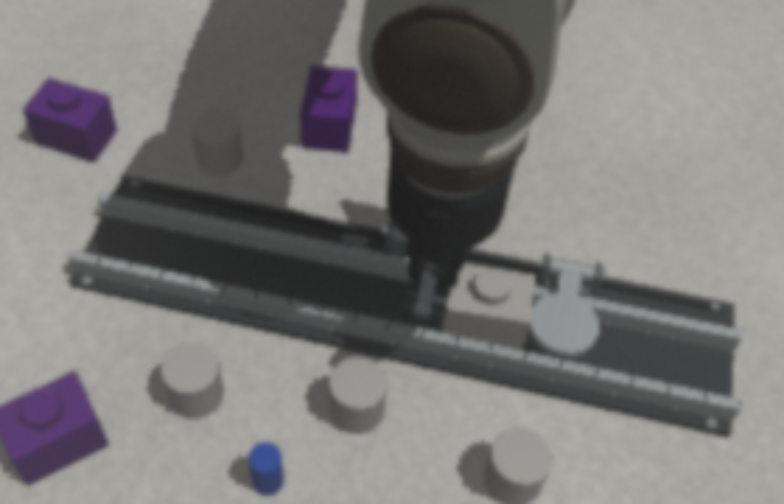

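The block at (490,300) is close to the disc at (565,325), but the force is still only sliding friction. I'll creep on until the force rises.

Call:
{"api": "drive_tool", "payload": {"plan": [[0,0.04,0,0,0,0,0],[0,0.04,0,0,0,0,0]]}}

```text
time_s: 9.0
ee_pos: [0.641, 0.0235, 0.0414]
eef_rot: [0.002, 0.67, 0.742, -0.001]
wrist_force: [1.4, -19.6, 2.2]
grip_width: -0.0
```

Call:
{"api": "drive_tool", "payload": {"plan": [[0,0.04,0,0,0,0,0]]}}

```text
time_s: 9.08
ee_pos: [0.6412, 0.0238, 0.0415]
eef_rot: [0.003, 0.671, 0.742, -0.002]
wrist_force: [2.1, -26.4, 3.2]
grip_width: 0.0003
```

Call:
{"api": "drive_tool", "payload": {"plan": [[0,0.03,0,0,0,0,0]]}}

```text
time_s: 9.17
ee_pos: [0.6414, 0.024, 0.0416]
eef_rot: [0.003, 0.671, 0.741, -0.003]
wrist_force: [3.2, -29.6, 3.3]
grip_width: -0.0002
```

Firm contact with the stop, at about 30 N. Back off, then lift straight up.

Call:
{"api": "drive_tool", "payload": {"plan": [[0,-0.1,0,0,0,0,0],[0.01,-0.15,0,0,0,0,0],[0.02,-0.2,0,0,0,0,0],[0.02,-0.2,0,0,0,0,0],[0,0,0,0,0,0,0],[0,0,0.3,0,0,0,0],[0,0,0.6,0,0,0,0],[0,0,0.8,0,0,0,0],[0,0,0.8,0,0,0,0],[0,0,0.8,0,0,0,0]]}}

```text
time_s: 10.0
ee_pos: [0.6425, 0.0029, 0.1757]
eef_rot: [0.0, 0.67, 0.743, 0.0]
wrist_force: [0.7, 0.2, -1.0]
grip_width: 0.0
```

Call:
{"api": "drive_tool", "payload": {"plan": [[0,-0.2,0.8,0,0,0,0],[0,-0.6,0.4,0,0,0,0],[0,-0.8,0,0,0,0,0],[0,-0.8,0,0,0,0,0],[0,-0.8,0,0,0,0,0],[0,-0.5,0,0,0,0,0],[0,0,0,0,0,0,0],[0,0,0,0,0,0,0],[0,0,0,0,0,0,0]]}}

```text
time_s: 10.75
ee_pos: [0.6429, -0.1449, 0.2218]
eef_rot: [0.0, 0.67, 0.743, 0.0]
wrist_force: [0.6, 0.6, -0.4]
grip_width: -0.0001
```

```bash
cat >>m.py <<'E'
def fin(f):
    p,P=cloud(f);Q=L(P);x,y,z=Q[...,0],Q[...,1],Q[...,2]
    for n,m in (('boss',(abs(x)<.025)&(y>0)&(y<.12)&(z>.06)&(z<.07)),('disc',(abs(x)<.02)&(y>.08)&(y<.18)&(z>.033)&(z<.043)),('sq',(x<-.05)&(x>-.12)&(y>-.06)&(y<.06)&(z>.066)&(z<.12))):
        print(f,n,m.sum(),np.nanpercentile(Q[m],[2,50,98],axis=0).round(4).tolist())
E
python3 -c "
from m import *
go(0,0,.2)
for n in('scene','side'): p=snap(n,n+'3')[0]; fin(n+'3')
a=cv2.imread('pics/scene3.png')[130:280,230:410]; cv2.imwrite('pics/z4.png',cv2.resize(a,None,fx=4,fy=4))"
```

```text
t 10.75 lane [-0.0083 -0.1412  0.2218] d units [-0.15  3.53 -0.55] jaw yaw 5.92 z [ 0.  0. -1.] w -8.237932314966093e-05 F [ 0.6  0.6 -0.4] q [-0.22  0.35  0.42  1.64  0.    1.25]
scene3 boss 119 [[-0.0132, 0.058, 0.0611], [-0.0015, 0.0697, 0.0629], [0.0102, 0.081, 0.0649]]
scene3 disc 399 [[-0.0183, 0.0865, 0.0339], [0.0027, 0.1228, 0.0382], [0.0187, 0.1468, 0.0411]]
scene3 sq 471 [[-0.0859, -0.0192, 0.0668], [-0.0736, 0.005, 0.085], [-0.0629, 0.029, 0.1017]]
side3 boss 16 [[-0.0138, 0.0546, 0.0613], [-0.0108, 0.0642, 0.063], [-0.0057, 0.0757, 0.0644]]
side3 disc 94 [[-0.0192, 0.1107, 0.0348], [-0.007, 0.1303, 0.0376], [0.0165, 0.1443, 0.0397]]
side3 sq 198 [[-0.0878, -0.0237, 0.0668], [-0.0773, -0.005, 0.0902], [-0.0631, 0.0249, 0.1019]]
```

View pics/z4.png

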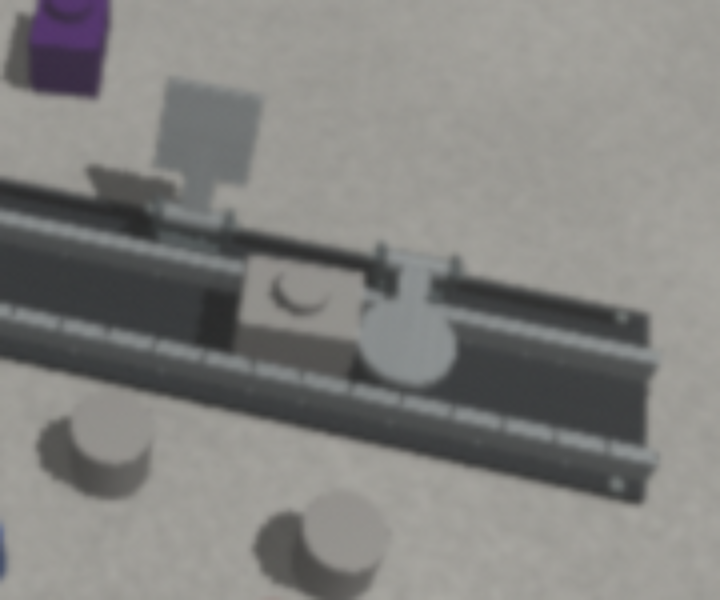

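The block at (300,310) touches the disc rim at (365,335), the disc is level and the square paddle is up at (210,130). The boss-to-disc distance in the scene view is 54.6 mm, against 55 mm for contact.

```bash
python3 -c "
from plant import *
job_done()"
```

```text
the job is handed in; nothing more can be done
```

The job is done and handed in at about 11 s. I flipped the round stop down across the lane first, then slid the white block low along the bed until it came up against that stop. The push force rose from about 3 N while sliding to about 30 N at contact. After that I backed the tool off and raised it clear.

**Last checks, scene camera:**
- **Contact:** the block centre is 54.6 mm from the disc centre, and 55 mm means touching.
- **Round stop:** it is level, with its top at about 38 mm.
- **Square stop:** it is still up and in the same place as at the start.

**Disagreement:** the side camera was partly blocked by the arm and saw only part of the boss and disc. It couldn't confirm the block-to-disc distance and its figures differ by several millimetres, but it agreed that the round stop is down and the square one up.

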